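Square up the mosaic plaque and bring the blue jar to the front

ROBOT

A 6-joint arm with a two-finger parallel gripper is mounted at the origin on the work surface. World frame = base frame: x ahead of the robot, y to its left, z up, the work surface at z = 0. Lengths are in m, angles in rad, forces in N, time in s.
With the tool pointing down it reaches from about 0.35 to 0.975 m from the base axis. Payload 4.9 kg.
Tool frame: the origin (TCP) lies midway between the tips of the shut fingers; the grasp point (between the pads) lies 19 mm behind it; z points along the fingers, y is the line along which they close (so a half turn about z gives the same grasp; the last joint's range is limited). The gripper opens to 85 mm and grips with 20 to 120 N. Pads are 22 mm wide; open, the fingers measure 114 mm over their backs; the gripper's body (76 mm by 85 mm) begins 54 mm behind the grasp point. The pads swing forward as they close: fully open they stand 13 mm farther back than shut.
Start: joints at [-1.255, 0.053, 1.613, -0, 1.476, -0.119], TCP at [0.263, -0.567, 0.231] pointing down, gripper open.
Joint ranges: [-3.01, 3.01], [-1.01, 2.22], [0.06, 2.58], [-1.02, 4.17], [0.09, 2.62], [-3.14, 3.14]. Speed limits (rad/s): [2.57, 2.57, 3.14, 3.14, 3.14, 3.14].

INTERFACE

Orientations are given as a rotation vector (axis times angle).
In Python, from workcell import status, vision, manip gives the robot as it stands. The module is installed in compiled form; this text tells all that it offers.
- The arm moves only by the tool jog_arm, never from a script. Its argument "series" is a list of rows, each an object with "dp": the shift along the tool's x, y, z in mm, a list of three; "rotation": the turn, a rotation vector about the tool's x, y, z in degrees, a list of three; "hand": the closure, from 0 (fully open) to 1 (shut). A call has 1 to 5 rows; each row is the pose to reach, as a shift and turn from the pose commanded when the call began, along the tool's axes at that moment; what a row does not reach only later rows make up. A row lasts 1/12 s, in which the tool goes at most 41.7 mm and 7.16 degrees, less where a joint would pass 70% of its speed; a pose out of reach is approached as far as the arm can. A call with a gripper value outside its range is refused whole. The fingers move at their own pace and stop on an object; "squeeze" is the grip in N (left out, the last holds). Time passes only in rows, so rows that repeat a pose let the fingers close. It gives the time, the measured TCP pose, the force, the opening and the grip force at its end, in the units of the state.
- status.get_obs(): the state, without advancing time (a new reading comes with each control period).
- vision.read_camera(name): name is "scene" or "top" or "wrist"; returns the picture (480x640x3 uint8, red, green, blue); there is no depth.
- vision.calibration(name): a dict with "fx", "fy", "cx", "cy" (pixels), "cam_to_world" (4x4, takes a point from camera to world coordinates). Camera axes: x right, y up, looking along -z (the intrinsics and any distortion apply to the point x, -y, -z); pixel columns grow to the right and rows downward; lengths in m; the calibration is good to about 2 mm. The wrist camera is an equidistant fisheye: a pixel r from the principal point sees the ray r / f radians off the axis. A picture is of the moment at which its call begins: read the wrist's pose just before it. calibration takes no time and is no camera call; for the wrist camera it gives the pose at the moment of the call.
- manip.job_done(): hands the job in; it is judged then, once.
The state is a dict: "time": time; "joints": joint angles; "qvel": joint speeds; "effort": joint torques, N m; "tool_pos": TCP position; "ee_rot": TCP orientation; "wrist_force": force on the tool from outside, world axes, zero at the start; "wrist_torque": the same for the moment, N m; "gripper_width": finger opening in m; "gripper_force": force on a finger pad.
Only numpy, scipy, OpenCV 4.12 (cv2) and the standard library are available. Lean on these libraries where they do the work, as an engineer would, in place of code of your own. Each camera call takes 0.05 s, during which the arm holds its last target. There are 200 camera calls.

TASK

Someone at this craft table is about to glue blue chips on the dark wooden plaque. First push the plaque fully home into the corner of the gluing jig, lying flat with its long edge flush against the long fence on the jig's far side and its end flush against the other fence; then turn the carousel by its black upright post until the blue-lidded jar stands right at the red pointer of the turntable, and finish while still gripping the post so that the turntable is held still. Leave the plaque registered, and do not disturb the glue bottle, the cup or the varnish can.

Things in the scene. Friction and masses are not known exactly. Their poses are not given: they have to be found in the camera images.
- plaque: loose dark wooden plaque, 60 (its x) x 120 (its y, the long way) x 14 mm, 140 g, with a few thin mosaic chips glued on top; origin at the centre of its underside. It lies on the jig's base board, some cm away from both fences and a little askew, its y axis roughly along the jig's y axis
- jig: gluing jig fixed to the table: plywood base board 210 (x) x 220 (y) x 8 mm; two aluminium fences 18 mm thick rise to 28 mm above the table: the long fence along the whole +x edge, the other along the +y edge; other sides open. Origin at the centre of its underside. The plaque's long edge belongs against the +x fence, its end against the +y fence
- jig_corner (a point): the inside corner where the two fences' inner faces meet, at the height of the base board's top (8 mm above the table); axes as the jig's: the fences' inner faces are its planes x = 0 and y = 0, and the free board lies at negative x and negative y. A plaque fully home has its origin 30 mm (x) and 60 mm (y) from here
- turntable_base: fixed round grey base of the turntable, 210 mm across; its origin is on the table, on the vertical axis about which the carousel turns. A white tongue with a red arrow (the pointer) sticks out along its -x axis to 175 mm from the origin, its top 10 mm above the table
- front_place (a point): point fixed to the turntable base, 78 mm from the axis towards the red pointer, 30 mm above the table: the origin of the blue jar is here when that jar stands right at the pointer
- blue_jar: jar with a blue lid and blue chips, 62 mm across, 60 mm tall, fixed on the carousel; origin at the centre of its underside, 78 mm from the carousel's axis. Three more such jars (white, terracotta, green) stand at quarter turns; all lids end 90 mm above the table
- grip_post: black round upright post, 16 mm in diameter, fixed on the carousel 92 mm from its axis, midway between the terracotta and the green jar; it rises from the disc (origin, 30 mm above the table) to 148 mm above the table, 58 mm above the jar lids, so that it can be gripped above the lids
- glue_bottle: loose glue bottle with a red label, 52 mm across, 150 mm tall, origin at the centre of its underside; leave it alone
- water_cup: loose white cup, 72 mm across, 85 mm tall, origin at the centre of its underside; leave it alone
- varnish_can: loose varnish can with a green label, 54 mm across, 75 mm tall, origin at the centre of its underside; leave it alone
- carousel (a joint): turn of the carousel, a wooden disc 236 mm across, top 30 mm above the table, on the turntable base: 0 (or a whole turn, 6.283) with the blue jar right at the pointer, growing counter-clockwise from above. It turns either way without stops, with light friction (about 0.1 N m), and stays where it is left
Mind the look-alikes: they are no part of the job. Of the things that look like the plaque, the smallest one is meant.

How it is judged:
By the outcome, as a careful person would: the job done as asked, in the order asked, and still so for the second after the job is handed in, while the arm keeps its last pose, push and grip.
It also fails if it takes over 64 s, if anything falls off the work surface, if the arm or the gripper's body presses on something with over 40 N, if the wrist force passes 120 N, or if a joint passes its speed limit or range.

## Working session

There is one attempt and no reset: what is moved stays moved. The work goes in short steps, Python scripts to look and compute and a tool call to move; the robot and the scene stay as the last step left them, time stands still between calls to the robot, and variables do not carry over. Pictures are saved under pics/ and viewed, at most 10 in all, crops included, and the job is handed in when it is done.

Besides the shell and the picture viewer there is one more tool, called by a JSON object that holds its "method" and its "body". jog_arm: Moves the arm, as the interface text tells. Its arguments: {"type":"object","properties":{"series":{"type":"array"},"squeeze":{"type":"number"}},"required":["series"]}

```bash
mkdir -p pics; cat > h.py <<'E'
import numpy as np, cv2
from scipy.spatial.transform import Rotation as R
from workcell import status, vision, manip
def ray(name,px,c=None):
    c=c or vision.calibration(name); px=np.atleast_2d(np.array(px,float)); M=np.array(c["cam_to_world"])
    x=(px[:,0]-c["cx"])/c["fx"]; y=(px[:,1]-c["cy"])/c["fy"]
    if name=="wrist":
        r=np.hypot(x,y); s=np.sinc(r/np.pi); d=np.c_[x*s,-y*s,-np.cos(r)]
    else: d=np.c_[x,-y,-np.ones(len(x))]
    return M[:3,3], d@M[:3,:3].T
def onz(name,px,z,c=None):
    o,d=ray(name,px,c); return o+d*((z-o[2])/d[:,2])[:,None]
def snap(name,f):
    im=vision.read_camera(name); cv2.imwrite("pics/"+f,im[:,:,::-1]); return im
E
python3 - <<'E'
from h import *
snap("top","top0.png"); snap("scene","scene0.png")
for n in("top","scene"):
    c=vision.calibration(n); print({k:np.round(v,3).tolist() for k,v in c.items()})
print(status.get_obs())
E
```

```text
{'fx': 560.373, 'fy': 560.373, 'cx': 324.135, 'cy': 243.614, 'cam_to_world': [[0.01, 0.984, -0.18, 0.363], [-1.0, 0.013, 0.014, 0.094], [0.016, 0.18, 0.983, 1.043], [0.0, 0.0, 0.0, 1.0]]}
{'fx': 571.627, 'fy': 571.627, 'cx': 316.575, 'cy': 230.223, 'cam_to_world': [[-0.374, -0.575, 0.727, 1.319], [0.927, -0.246, 0.283, 0.412], [0.016, 0.78, 0.625, 0.714], [0.0, 0.0, 0.0, 1.0]]}
{'time': 0.1, 'joints': array([-1.25503209e+00,  5.33146210e-02,  1.61416090e+00, -3.12807648e-05,
        1.47599575e+00, -1.18991341e-01]), 'qvel': array([-0.00026492, -0.00419781, -0.00479077, -0.00118047,  0.00185089,
       -0.0003554 ]), 'effort': array([-1.06022890e-04, -3.94904423e+01, -3.71361852e+01, -1.73272547e-04,
        3.90290399e-03,  1.65596919e-05]), 'tool_pos': array([ 0.26306351, -0.56631823,  0.2301687 ]), 'ee_rot': array([-3.06583589e+00, -6.77148912e-01,  3.38336062e-04]), 'wrist_force': array([-0.17770827, -0.22168233,  0.77107091]), 'wrist_torque': array([-0.01677242,  0.02214812, -0.01085311]), 'gripper_force': 0.0, 'gripper_width': 0.08556765623473801}
```

View pics/top0.png

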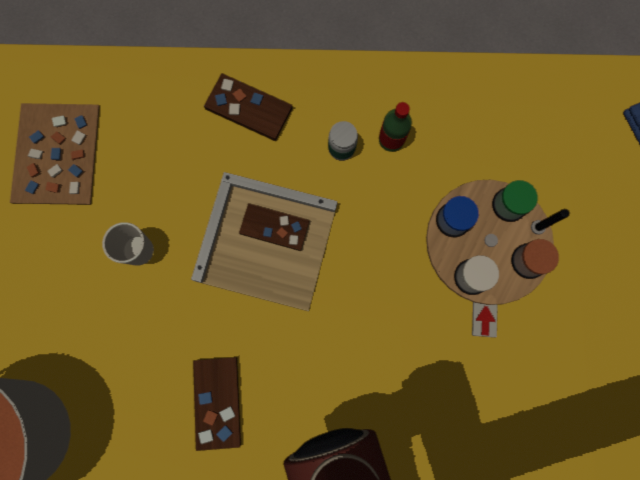

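View pics/scene0.png

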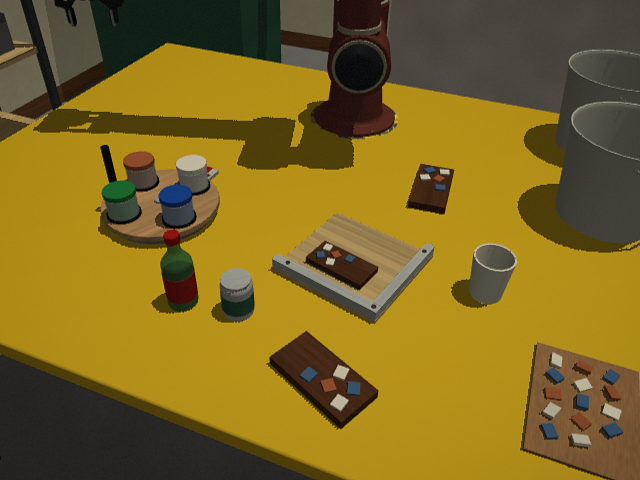

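The top view shows the jig at about (265,240), with its long fence on the upper side and its +y fence on the left. The smallest plaque is inside it at (275,227). The carousel is centred near (490,240): blue jar at (460,213), post at (540,228)–(567,212), pointer at (485,320). The bottle is at (395,130), the can at (343,140) and the cup at (127,245).

```bash
cat > meas.py <<'E'
from h import *
def rect(cnt): 
    return cv2.boxPoints(cv2.minAreaRect(cnt))
def big(mask,n=1):
    cs,_=cv2.findContours(mask.astype(np.uint8),cv2.RETR_EXTERNAL,cv2.CHAIN_APPROX_NONE)
    return sorted(cs,key=cv2.contourArea)[::-1][:n]
def win(m,x0,x1,y0,y1):
    o=np.zeros_like(m,np.uint8); o[y0:y1,x0:x1]=m[y0:y1,x0:x1]; return o
E
python3 - <<'E'
from meas import *
im=cv2.imread("pics/top0.png"); hsv=cv2.cvtColor(im,cv2.COLOR_BGR2HSV); H,S,V=[hsv[...,i].astype(int) for i in range(3)]
for p in [(250,222),(280,265),(280,187),(212,230),(150,100),(485,335),(490,290),(460,213)]: print(p,hsv[p[1],p[0]])
# plaque
m=win((V<95),225,325,195,255); m=cv2.morphologyEx(m,cv2.MORPH_CLOSE,np.ones((9,9)))
c=big(m)[0]; b=rect(c); print("plaque px",b.round(1).tolist()); w=onz("top",b,.022); print(w.round(4).tolist())
print("sides",[round(np.linalg.norm(w[i]-w[i-1]),4) for i in range(4)],"c",w.mean(0).round(4))
# jig by fence grey
m=win((S<60)&(V>90),180,345,165,290); c=big(cv2.morphologyEx(m,cv2.MORPH_CLOSE,np.ones((3,3))))[0]
ap=cv2.approxPolyDP(c,4,True)[:,0]; print("fence",ap.tolist()); print(onz("top",ap,.028).round(4).tolist())
# disc
m=win((S<170)&(V>60)&~((H>18)&(S>200)),415,560,170,310); 
# lids
for n,mm in dict(blue=(H>100)&(H<125)&(S>150)&(V>80),green=(H>50)&(H<80)&(S>150)&(V>80),terra=((H<12))&(S>120)&(V>140),white=(S<50)&(V>150)).items():
    k=big(win(mm,420,600,170,300))[0]; (x,y),r=cv2.minEnclosingCircle(k); bx=rect(k); q=bx.mean(0); print(n,q,r,onz("top",q,.09).round(4))
k=big(win(V<40,535,575,195,240))[0]; print("post",rect(k).round(1).tolist())
k=big(win((S<60)&(V>120),465,505,300,345))[0]; b=rect(k); print("tongue",b.tolist(),onz("top",b,.01).round(4).tolist())
big_=cv2.resize(im[160:345,180:580],(800,370),interpolation=cv2.INTER_CUBIC); cv2.imwrite("pics/c1.png",big_)
E
```

```text
(250, 222) [ 10 179  50]
(280, 265) [ 19 108 132]
(280, 187) [ 21  35 116]
(212, 230) [ 21  21 121]
(150, 100) [ 23 194 138]
(485, 335) [  7 104 113]
(490, 290) [ 16 126 119]
(460, 213) [109 209  95]
plaque px [[238.1999969482422, 233.8000030517578], [247.0, 201.89999389648438], [311.20001220703125, 219.89999389648438], [302.29998779296875, 251.6999969482422]]
[[0.5665, 0.239, 0.022], [0.6276, 0.2247, 0.022], [0.5949, 0.1039, 0.022], [0.5344, 0.1195, 0.022]]
sides [np.float64(0.1238), np.float64(0.0627), np.float64(0.1251), np.float64(0.0624)] c [0.5809 0.1718 0.022 ]
fence [[192, 279], [200, 281], [230, 183], [332, 209], [336, 202], [224, 173]]
[[0.4806, 0.3185, 0.028], [0.4771, 0.3038, 0.028], [0.6621, 0.2571, 0.028], [0.6148, 0.0655, 0.028], [0.6283, 0.0581, 0.028], [0.6815, 0.2691, 0.028]]
blue [460.5 212.5] 16.92976951599121 [[ 0.5963 -0.1583  0.09  ]]Traceback (most recent call last):
  File "<stdin>", line 15, in <module>
IndexError: list index out of range
```

```bash
python3 - <<'E'
from meas import *
im=cv2.imread("pics/top0.png"); hsv=cv2.cvtColor(im,cv2.COLOR_BGR2HSV); H,S,V=[hsv[...,i].astype(int) for i in range(3)]
for p in [(516,195),(540,256),(480,270),(566,213),(540,228),(480,332)]: print(p,hsv[p[1],p[0]])
W={}
for n,mm in dict(blue=(H>100)&(H<125)&(S>150)&(V>80),green=(H>50)&(H<80)&(S>150)&(V>60),terra=(H<12)&(S>100)&(V>100),white=(S<60)&(V>110)).items():
    ks=big(win(mm,420,600,170,300))
    if not ks: print(n,"none");continue
    k=ks[0]; q=rect(k).mean(0); W[n]=onz("top",q,.09)[0]; print(n,q,cv2.minEnclosingCircle(k)[1],W[n].round(4))
ks=big(win(V<45,530,575,195,240)); print("post",rect(ks[0]).round(1).tolist() if ks else 0)
ks=big(win((S<60)&(V>80),465,505,300,345)); 
if ks: b=rect(ks[0]); print("tongue",b.tolist(),onz("top",b,.01).round(4).tolist())
print("cap axis",onz("top",[490.5,240.5],.032),"post top",onz("top",[566,213],.148))
for n,p in dict(bottlecap=(403,109,.15),bottlebase=(393,142,0),can=(343,131,.075),cup=(124,240,.085)).items(): print(n,onz("top",p[:2],p[2]).round(3))
cv2.imwrite("pics/c1.png",cv2.resize(im[160:345,180:580],(800,370),interpolation=cv2.INTER_CUBIC))
E
```

```text
(516, 195) [ 67 171  79]
(540, 256) [  9 166 109]
(480, 270) [ 20  41 144]
(566, 213) [150  43  12]
(540, 228) [60 85  3]
(480, 332) [ 16  44 109]
blue [460.5 212.5] 16.92976951599121 [ 0.5963 -0.1583  0.09  ]
green [519.5 196.5] 16.80783462524414 [ 0.6268 -0.264   0.09  ]
terra [541.  255.5] 17.22074317932129 [ 0.5217 -0.2959  0.09  ]
white [481. 273.] 17.95980453491211 [ 0.4898 -0.1901  0.09  ]
post [[533.5999755859375, 224.5], [565.7000122070312, 207.5], [569.5, 214.60000610351562], [537.4000244140625, 231.60000610351562]]
tongue [[470.0556640625, 334.42474365234375], [473.15155029296875, 302.43402099609375], [484.04949951171875, 303.4886474609375], [480.95361328125, 335.4793701171875]] [[0.3871, -0.1893, 0.01], [0.4455, -0.1972, 0.01], [0.4438, -0.2173, 0.01], [0.3854, -0.2092, 0.01]]
cap axis [[ 0.55819272 -0.2274658   0.032     ]] post top [[ 0.58371764 -0.31798067  0.148     ]]
bottlecap [[ 0.761 -0.05   0.15 ]]
bottlebase [[ 0.759 -0.054  0.   ]]
can [[0.75  0.048 0.075]]
cup [[0.54  0.427 0.085]]
```

View pics/c1.png

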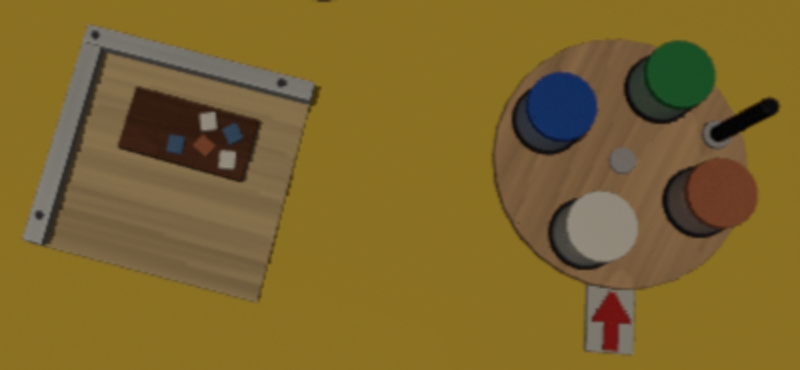

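{"method": "jog_arm", "body": {"series": [{"dp":[28,-29,0],"rotation":[0,0,7],"hand":1},{"dp":[56,-58,0],"rotation":[0,0,14],"hand":1},{"dp":[84,-87,0],"rotation":[0,0,21],"hand":1},{"dp":[112,-116,0],"rotation":[0,0,28],"hand":1},{"dp":[140,-145,0],"rotation":[0,0,35],"hand":1}], "squeeze": 40}}

```text
time: 0.52
tool_pos: [0.3292, -0.3744, 0.2305]
ee_rot: [-3.128, 0.287, 0.001]
wrist_force: [1.4, -0.1, -0.0]
gripper_width: 0.0256
gripper_force: 0.0
```

```bash
cat > to.py <<'E'
import sys
from h import *
# usage: to.py x y z yaw_deg -> dp(mm), rotz(deg) in the tool frame
def plan(x,y,z,yaw):
    s=status.get_obs(); Rt=R.from_rotvec(s["ee_rot"]); dp=Rt.inv().apply(np.array([x,y,z])-s["tool_pos"])*1000
    a=np.radians(yaw); T=R.from_matrix(np.array([[np.cos(a),np.sin(a),0],[np.sin(a),-np.cos(a),0],[0,0,-1]]))
    print("dp",dp.round(1),"rot",(Rt.inv()*T).as_rotvec(degrees=True).round(2),"| t",round(s["time"],2),"pos",s["tool_pos"].round(4),"F",s["wrist_force"].round(1),"w",round(s["gripper_width"],4),"gf",round(float(s["gripper_force"]),1))
if __name__=="__main__": plan(*map(float,sys.argv[1:5]))
E
python3 to.py .522 .187 .2 -14
python3 - <<'E'
from h import *
p=onz("top",[[472.5,335],[496.5,336.5],[485.5,303]],.01); a=np.array([.5587,-.227]); print(p.round(4))
for q in [(p[0]+p[1])/2,p[2]]: d=q[:2]-a; print(np.hypot(*d),np.degrees(np.arctan2(d[1],d[0]))%360)
E
```

```text
dp [  87.6 -587.1   31. ] rot [-0.05  0.04  3.52] | t 0.52 pos [ 0.3292 -0.3744  0.2305] F [ 1.4 -0.1 -0. ] w 0.0256 gf 0.0
[[ 0.3861 -0.1937  0.01  ]
 [ 0.3839 -0.2377  0.01  ]
 [ 0.4447 -0.2201  0.01  ]]
0.17409096911021357 176.2878431734378
0.11417550640663149 176.51706347955826
```

{"method": "jog_arm", "body": {"series": [{"dp":[6,-41,0],"rotation":[0,0,3.5],"hand":1},{"dp":[12,-82,0],"rotation":[0,0,3.5],"hand":1},{"dp":[18,-123,0],"rotation":[0,0,3.5],"hand":1},{"dp":[24,-164,0],"rotation":[0,0,3.5],"hand":1},{"dp":[30,-205,0],"rotation":[0,0,3.5],"hand":1}]}}

```text
time: 0.93
tool_pos: [0.3945, -0.1777, 0.2309]
ee_rot: [-3.119, 0.373, -0.0]
wrist_force: [-0.0, 0.7, 0.6]
gripper_width: 0.0002
gripper_force: 0.0
```

{"method": "jog_arm", "body": {"series": [{"dp":[4,-41,0],"rotation":[0,0,0],"hand":1},{"dp":[8,-82,0],"rotation":[0,0,0],"hand":1},{"dp":[12,-123,10],"rotation":[0,0,0],"hand":1},{"dp":[16,-162,20],"rotation":[0,0,0],"hand":1},{"dp":[20,-200,30],"rotation":[0,0,0],"hand":1}]}}

```text
time: 1.35
tool_pos: [0.4611, 0.0122, 0.2009]
ee_rot: [-3.12, 0.371, -0.001]
wrist_force: [1.0, -1.7, 0.6]
gripper_width: -0.0002
gripper_force: 0.0
```

```bash
python3 to.py .522 .187 .012 -14
```

```text
dp [  18.1 -184.1  189. ] rot [-0.01 -0.04  0.45] | t 1.35 pos [0.4611 0.0122 0.2009] F [ 1.  -1.7  0.6] w -0.0002 gf 0.0
```

{"method": "jog_arm", "body": {"series": [{"dp":[4,-38,10],"rotation":[0,0,0.4],"hand":1},{"dp":[8,-76,24],"rotation":[0,0,0.4],"hand":1},{"dp":[12,-114,38],"rotation":[0,0,0.4],"hand":1},{"dp":[16,-150,56],"rotation":[0,0,0.4],"hand":1},{"dp":[18,-184,78],"rotation":[0,0,0.4],"hand":1}]}}

```text
time: 1.77
tool_pos: [0.5227, 0.1869, 0.1233]
ee_rot: [-3.118, 0.381, -0.003]
wrist_force: [0.5, -0.1, 0.1]
gripper_width: 0.0001
gripper_force: 0.0
```

```bash
python3 - <<'E'
from h import *
snap("wrist","w1.png")
c=vision.calibration("wrist"); np.save("w1.npy",c,allow_pickle=True)
E
python3 to.py .522 .187 .012 -14
```

```text
dp [  3.3   3.1 104.9] rot [-0.05  0.39  0.21] | t 1.82 pos [0.5202 0.1905 0.1169] F [-3.5  1.3 -1.8] w -0.0002 gf 0.0
```

View pics/w1.png

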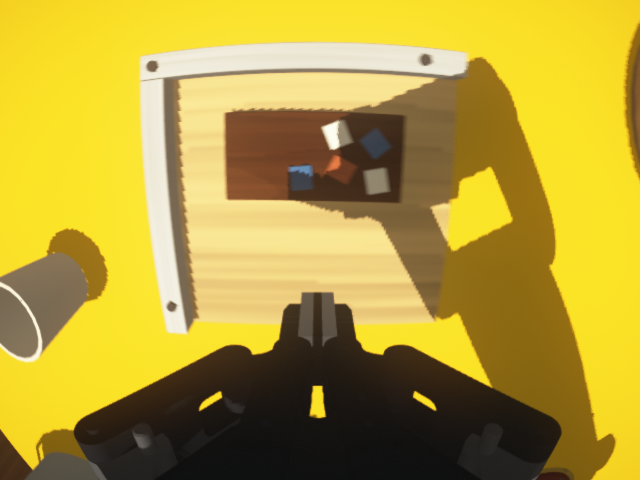

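The wrist view shows plaque corners at (225,112), (405,115), (401,203) and (226,199), and the fence inner corner at about (165,79). The fingers are clear, on the plaque's open -x side.

```bash
python3 - <<'E'
from h import *
c=np.load("w1.npy",allow_pickle=True).item()
p=onz("wrist",[[225,112],[405,115],[401,203],[226,199]],.022,c); f=onz("wrist",[[165,79],[466,75],[187,331]],.028,c)
print(p.round(4).tolist(),p.mean(0).round(4)); print([np.linalg.norm(p[i]-p[i-1]).round(4) for i in range(4)]); print(f.round(4).tolist())
ex=np.array([.9703,-.2419]);ey=np.array([.2419,.9703])
for q in list(p)+[p.mean(0)]+list(f): d=q[:2]-f[0,:2]; print((d@ex).round(4),(d@ey).round(4))
d=np.array(status.get_obs()["tool_pos"])[:2]-f[0,:2]; print("tcp",d@ex,d@ey)
E
python3 to.py .522 .187 .012 -14
```

```text
[[0.6196, 0.2263, 0.022], [0.5902, 0.1152, 0.022], [0.5339, 0.1293, 0.022], [0.5642, 0.2416, 0.022]] [0.577  0.1781 0.022 ]
[np.float64(0.0575), np.float64(0.1149), np.float64(0.0581), np.float64(0.1164)]
[[0.6527, 0.258, 0.028], [0.6093, 0.0702, 0.028], [0.476, 0.3035, 0.028]]
-0.0245 -0.0388
-0.0261 -0.1537
-0.0842 -0.1537
-0.0819 -0.0373
-0.0542 -0.0959
0.0 0.0
0.0032 -0.1927
-0.1825 0.0014
tcp -0.11226543509712374 -0.09756015864680713
dp [  3.3   3.1 104.9] rot [-0.05  0.39  0.21] | t 1.82 pos [0.5202 0.1905 0.1169] F [-3.5  1.3 -1.8] w -0.0002 gf 0.0
```

{"method": "jog_arm", "body": {"series": [{"dp":[0,2,35],"rotation":[0,0,0],"hand":1},{"dp":[0,2,70],"rotation":[0,0,0],"hand":1},{"dp":[0,2,90],"rotation":[0,0,0],"hand":1},{"dp":[0,2,103],"rotation":[0,0,0],"hand":1},{"dp":[0,2,103],"rotation":[0,0,0],"hand":1}]}}

```text
time: 2.23
tool_pos: [0.5182, 0.1819, 0.0165]
ee_rot: [3.116, -0.382, -0.011]
wrist_force: [-0.3, 0.7, -0.6]
gripper_width: 0.0001
gripper_force: 0.0
```

```bash
python3 to.py .522 .187 .012 -14
```

```text
dp [ 2.5 -5.8  4.4] rot [0.18 0.37 0.01] | t 2.23 pos [0.5182 0.1819 0.0165] F [-0.3  0.7 -0.6] w 0.0001 gf 0.0
```

{"method": "jog_arm", "body": {"series": [{"dp":[6,0,4],"rotation":[0,0,0],"hand":1},{"dp":[14,0,4],"rotation":[0,0,0],"hand":1},{"dp":[22,0,4],"rotation":[0,0,0],"hand":1},{"dp":[30,0,4],"rotation":[0,0,0],"hand":1},{"dp":[37,0,4],"rotation":[0,0,0],"hand":1}]}}

```text
time: 2.65
tool_pos: [0.5593, 0.1735, 0.0179]
ee_rot: [-3.117, 0.383, -0.004]
wrist_force: [-1.0, 0.2, -0.1]
gripper_width: 0.0002
gripper_force: 0.6
```

{"method": "jog_arm", "body": {"series": [{"dp":[2,0,0],"rotation":[0,0,0],"hand":1},{"dp":[4,0,0],"rotation":[0,0,0],"hand":1},{"dp":[5,0,0],"rotation":[0,0,0],"hand":1},{"dp":[6,0,0],"rotation":[0,0,0],"hand":1},{"dp":[6,0,0],"rotation":[0,0,0],"hand":1}]}}

```text
time: 3.07
tool_pos: [0.5627, 0.1724, 0.0162]
ee_rot: [-3.118, 0.382, 0.001]
wrist_force: [-0.6, 0.1, 0.8]
gripper_width: 0.0
gripper_force: 0.8
```

{"method": "jog_arm", "body": {"series": [{"dp":[2,0,2],"rotation":[0,0,0],"hand":1},{"dp":[4,0,2],"rotation":[0,0,0],"hand":1},{"dp":[5,0,2],"rotation":[0,0,0],"hand":1},{"dp":[6,0,2],"rotation":[0,0,0],"hand":1},{"dp":[6,0,2],"rotation":[0,0,0],"hand":1}]}}

```text
time: 3.48
tool_pos: [0.5639, 0.172, 0.0135]
ee_rot: [3.118, -0.382, -0.02]
wrist_force: [-16.7, 3.2, 13.0]
gripper_width: 0.0003
gripper_force: 8.6
```

{"method": "jog_arm", "body": {"series": [{"dp":[2,0,0],"rotation":[0,0,0],"hand":1},{"dp":[4,0,0],"rotation":[0,0,0],"hand":1},{"dp":[5,0,0],"rotation":[0,0,0],"hand":1},{"dp":[5,0,0],"rotation":[0,0,0],"hand":1}]}}

```text
time: 3.82
tool_pos: [0.5641, 0.172, 0.0134]
ee_rot: [3.118, -0.382, -0.039]
wrist_force: [-33.1, 6.4, 24.8]
gripper_width: 0.0002
gripper_force: 17.0
```

```bash
python3 to.py .576 .17 .012 -14; python3 -c "
from h import *
snap('top','top1.png')"; python3 to.py .576 .17 .012 -14; python3 -c "
import cv2;im=cv2.imread('pics/top1.png');cv2.imwrite('pics/c2.png',cv2.resize(im[160:320,170:370],(800,640))[:600])"
```

```text
dp [12.1 -1.   1.1] rot [0.2  1.41 0.03] | t 3.82 pos [0.5641 0.172  0.0134] F [-33.1   6.4  24.8] w 0.0002 gf 17.0
dp [12.1 -1.   1.1] rot [0.2  1.4  0.04] | t 3.87 pos [0.5641 0.172  0.0134] F [-32.4   6.5  26. ] w -0.0001 gf 16.9
```

View pics/c2.png

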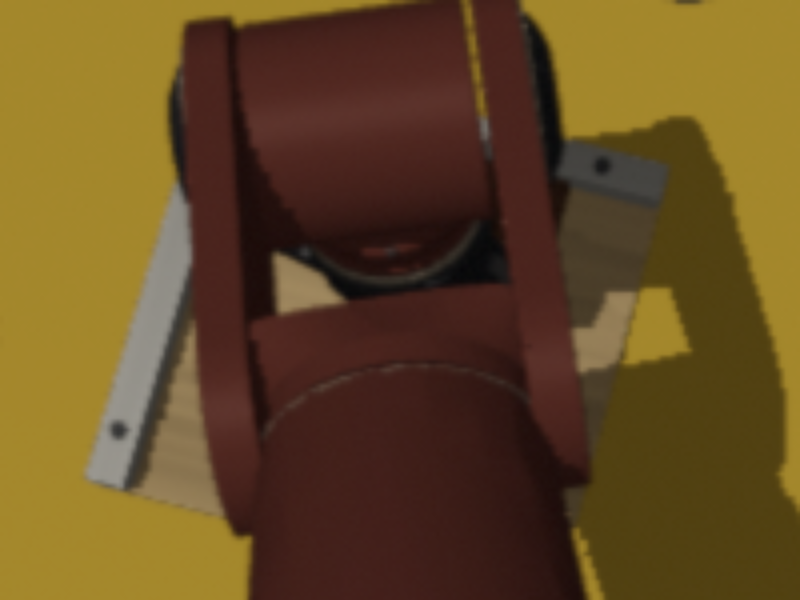

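The arm hides the jig in this view. The 33 N stall, with the TCP about 70 mm from the fence plane, agrees with the plaque being flush on the long fence. I'll back off, lift and look with the wrist camera.

{"method": "jog_arm", "body": {"series": [{"dp":[-12,0,-2],"rotation":[0,0,0],"hand":1},{"dp":[-25,0,-4],"rotation":[0,0,0],"hand":1},{"dp":[-25,20,-40],"rotation":[0,0,0],"hand":1},{"dp":[-25,50,-70],"rotation":[0,0,0],"hand":1},{"dp":[-25,80,-90],"rotation":[0,0,0],"hand":1}]}}

```text
time: 4.28
tool_pos: [0.531, 0.0977, 0.107]
ee_rot: [-3.119, 0.379, -0.007]
wrist_force: [1.1, -1.3, -0.0]
gripper_width: 0.0001
gripper_force: 0.0
```

{"method": "jog_arm", "body": {"series": [{"dp":[0,15,0],"rotation":[0,0,0],"hand":1},{"dp":[0,15,0],"rotation":[0,0,0],"hand":1},{"dp":[0,15,0],"rotation":[0,0,0],"hand":1},{"dp":[0,15,0],"rotation":[0,0,0],"hand":1}]}}

```text
time: 4.62
tool_pos: [0.5261, 0.0838, 0.1035]
ee_rot: [-3.118, 0.382, 0.001]
wrist_force: [0.2, -0.0, 0.6]
gripper_width: -0.0
gripper_force: 0.0
```

```bash
python3 -c "
from h import *
np.save('w2.npy',vision.calibration('wrist'),allow_pickle=True); snap('wrist','w2.png')"; python3 to.py .576 .17 .012 -14
```

```text
dp [ 27.9 -95.5  91.3] rot [0.01 0.08 0.05] | t 4.67 pos [0.526  0.084  0.1033] F [ 0.3 -0.1 -0.3] w -0.0001 gf 0.0
```

View pics/w2.png

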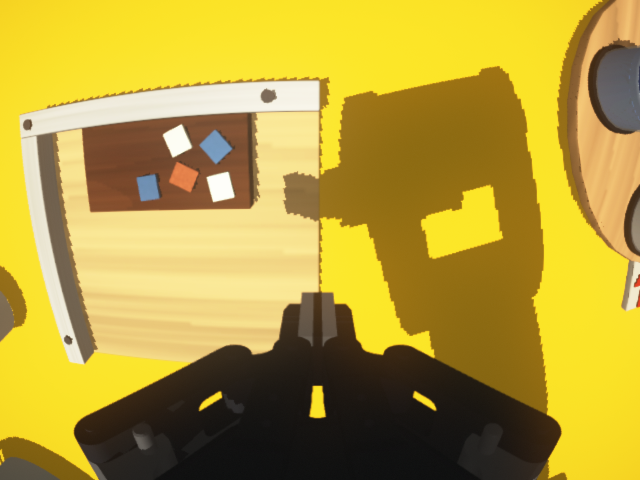

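The plaque is now flush on the long fence, with corners at (83,128), (250,114), (252,208) and (91,212). A gap to the +y fence remains.

```bash
python3 - <<'E'
from h import *
c=np.load("w2.npy",allow_pickle=True).item()
p=onz("wrist",[[83,128],[250,114],[252,208],[91,212]],.022,c); f=onz("wrist",[[36,135],[320,109],[83,362]],.028,c)
print(p.mean(0).round(4),[np.linalg.norm(p[i]-p[i-1]).round(4) for i in range(4)],f.round(4).tolist())
t=status.get_obs()["tool_pos"]
C=np.array([.6574,.2576])
ex=np.array([.9703,-.2419]);ey=np.array([.2419,.9703])
for q in list(p)+[p.mean(0)]+list(f)+[t]: d=q[:2]-C; print((d@ex).round(4),(d@ey).round(4))
e=C+ex*-.032+ey*-.190; print("ystart",e)
import subprocess; print(subprocess.run(["python3","to.py",str(e[0]),str(e[1]),".012","-14"],capture_output=True,text=True).stdout)
E
```

```text
[0.6057 0.1668 0.022 ] [np.float64(0.0596), np.float64(0.1197), np.float64(0.0583), np.float64(0.1196)] [[0.6595, 0.2572, 0.028], [0.6112, 0.0604, 0.028], [0.4756, 0.3035, 0.028]]
0.0017 -0.041
0.0008 -0.1607
-0.0575 -0.1602
-0.0579 -0.0406
-0.0282 -0.1006
0.0021 0.0001
0.0029 -0.2025
-0.1875 0.0005
-0.0855 -0.2002
ystart [0.5803894 0.0809838]
dp [ 53.6 -10.2  91.2] rot [0.01 0.08 0.05] | t 4.67 pos [0.526  0.084  0.1033] F [ 0.3 -0.1 -0.3] w -0.0001 gf 0.0
```

{"method": "jog_arm", "body": {"series": [{"dp":[35,-3,10],"rotation":[0,0,0],"hand":1},{"dp":[54,-3,40],"rotation":[0,0,0],"hand":1},{"dp":[54,-3,70],"rotation":[0,0,0],"hand":1},{"dp":[54,-3,89],"rotation":[0,0,0],"hand":1},{"dp":[54,-3,89],"rotation":[0,0,0],"hand":1}]}}

```text
time: 5.08
tool_pos: [0.5766, 0.0741, 0.0099]
ee_rot: [3.117, -0.381, -0.013]
wrist_force: [-0.6, 0.7, 0.6]
gripper_width: 0.0002
gripper_force: 0.0
```

{"method": "jog_arm", "body": {"series": [{"dp":[0,-10,0],"rotation":[0,0,0],"hand":1},{"dp":[0,-20,0],"rotation":[0,0,0],"hand":1},{"dp":[0,-30,0],"rotation":[0,0,0],"hand":1},{"dp":[0,-38,0],"rotation":[0,0,0],"hand":1},{"dp":[0,-46,0],"rotation":[0,0,0],"hand":1}]}}

```text
time: 5.5
tool_pos: [0.5916, 0.1192, 0.0168]
ee_rot: [-3.118, 0.381, -0.003]
wrist_force: [-0.0, -1.6, 0.9]
gripper_width: -0.0004
gripper_force: 0.6
```

{"method": "jog_arm", "body": {"series": [{"dp":[0,-4,0],"rotation":[0,0,0],"hand":1},{"dp":[0,-7,0],"rotation":[0,0,0],"hand":1},{"dp":[0,-10,0],"rotation":[0,0,0],"hand":1},{"dp":[0,-10,0],"rotation":[0,0,0],"hand":1}]}}

```text
time: 5.83
tool_pos: [0.5933, 0.1282, 0.0156]
ee_rot: [-3.118, 0.382, -0.001]
wrist_force: [-0.3, 0.4, 1.4]
gripper_width: -0.0
gripper_force: 0.6
```

{"method": "jog_arm", "body": {"series": [{"dp":[0,-2,1],"rotation":[0,0,0],"hand":1},{"dp":[0,-4,1],"rotation":[0,0,0],"hand":1},{"dp":[0,-6,1],"rotation":[0,0,0],"hand":1},{"dp":[0,-8,1],"rotation":[0,0,0],"hand":1},{"dp":[0,-8,1],"rotation":[0,0,0],"hand":1}]}}

```text
time: 6.25
tool_pos: [0.5956, 0.1345, 0.0155]
ee_rot: [3.117, -0.383, 0.001]
wrist_force: [-1.8, -3.3, 6.9]
gripper_width: -0.0
gripper_force: 3.4
```

{"method": "jog_arm", "body": {"series": [{"dp":[0,-2,0],"rotation":[0,0,0],"hand":1},{"dp":[0,-4,0],"rotation":[0,0,0],"hand":1},{"dp":[0,-5,0],"rotation":[0,0,0],"hand":1},{"dp":[0,-5,0],"rotation":[0,0,0],"hand":1}]}}

```text
time: 6.58
tool_pos: [0.5968, 0.1392, 0.0155]
ee_rot: [3.117, -0.383, 0.001]
wrist_force: [-3.2, -3.2, 7.2]
gripper_width: 0.0001
gripper_force: 3.5
```

{"method": "jog_arm", "body": {"series": [{"dp":[0,-2,-1],"rotation":[0,0,0],"hand":1},{"dp":[0,-4,-1],"rotation":[0,0,0],"hand":1},{"dp":[0,-5,-1],"rotation":[0,0,0],"hand":1},{"dp":[0,-5,-1],"rotation":[0,0,0],"hand":1}]}}

```text
time: 6.92
tool_pos: [0.5973, 0.1429, 0.0156]
ee_rot: [3.113, -0.381, -0.001]
wrist_force: [-2.4, -9.2, 5.7]
gripper_width: -0.0001
gripper_force: 5.1
```

{"method": "jog_arm", "body": {"series": [{"dp":[0,-2,0],"rotation":[0,0,0],"hand":1},{"dp":[0,-4,0],"rotation":[0,0,0],"hand":1},{"dp":[0,-5,0],"rotation":[0,0,0],"hand":1},{"dp":[0,-5,0],"rotation":[0,0,0],"hand":1}]}}

```text
time: 7.25
tool_pos: [0.5974, 0.1433, 0.0156]
ee_rot: [3.104, -0.378, -0.006]
wrist_force: [-8.6, -23.8, 11.7]
gripper_width: 0.0003
gripper_force: 13.6
```

{"method": "jog_arm", "body": {"series": [{"dp":[0,20,-2],"rotation":[0,0,0],"hand":1},{"dp":[-10,25,-30],"rotation":[0,0,0],"hand":1},{"dp":[-40,10,-55],"rotation":[0,0,0],"hand":1},{"dp":[-75,-15,-80],"rotation":[0,0,0],"hand":1},{"dp":[-80,-50,-90],"rotation":[0,0,0],"hand":1}]}}

```text
time: 7.67
tool_pos: [0.5303, 0.2159, 0.1057]
ee_rot: [3.117, -0.387, -0.003]
wrist_force: [1.7, 1.0, 0.2]
gripper_width: 0.0
gripper_force: 0.0
```

{"method": "jog_arm", "body": {"series": [{"dp":[0,-8,0],"rotation":[0,0,0],"hand":1},{"dp":[0,-8,0],"rotation":[0,0,0],"hand":1},{"dp":[0,-8,0],"rotation":[0,0,0],"hand":1}]}}

```text
time: 7.92
tool_pos: [0.5348, 0.2243, 0.1042]
ee_rot: [3.118, -0.381, -0.001]
wrist_force: [1.3, -0.9, 0.2]
gripper_width: 0.0002
gripper_force: 0.0
```

```bash
python3 -c "
from h import *
np.save('w3.npy',vision.calibration('wrist'),allow_pickle=True); snap('wrist','w3.png')
C=np.array([.659,.2572]);ex=np.array([.9703,-.2419]);ey=np.array([.2419,.9703]);d=status.get_obs()['tool_pos'][:2]-C; print(d@ex,d@ey)"; python3 to.py .55 .2 .0155 -14
```

```text
-0.11260619598788198 -0.06267556026811286
dp [20.8 19.1 88. ] rot [0.08 0.1  0.01] | t 7.97 pos [0.5346 0.2236 0.1036] F [ 0.4 -0.9 -0.8] w 0.0003 gf 0.0
```

View pics/w3.png

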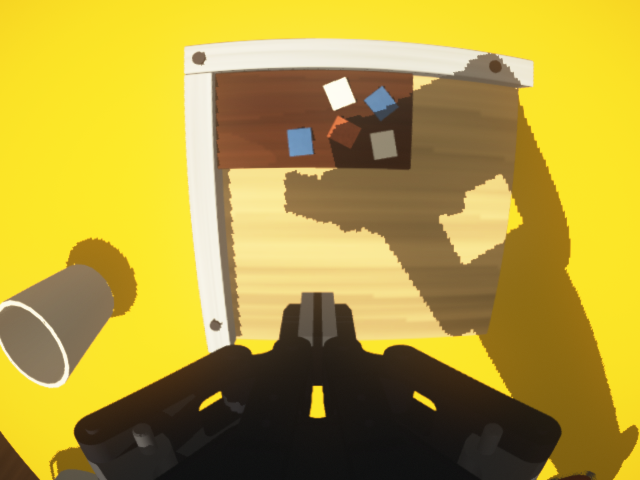

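The plaque looks home against both fences, with its corners at (214,72) and (411,75). I'll reseat it gently toward the long fence.

{"method": "jog_arm", "body": {"series": [{"dp":[0,0,40],"rotation":[0,0,0],"hand":1},{"dp":[0,0,75],"rotation":[0,0,0],"hand":1},{"dp":[4,0,87],"rotation":[0,0,0],"hand":1},{"dp":[20,0,87],"rotation":[0,0,0],"hand":1},{"dp":[34,0,87],"rotation":[0,0,0],"hand":1}]}}

```text
time: 8.38
tool_pos: [0.5668, 0.2143, 0.015]
ee_rot: [3.116, -0.384, -0.008]
wrist_force: [1.0, 0.1, 0.1]
gripper_width: 0.0003
gripper_force: 0.0
```

{"method": "jog_arm", "body": {"series": [{"dp":[3,0,0],"rotation":[0,0,0],"hand":1},{"dp":[6,0,0],"rotation":[0,0,0],"hand":1},{"dp":[9,0,0],"rotation":[0,0,0],"hand":1},{"dp":[10,0,0],"rotation":[0,0,0],"hand":1},{"dp":[10,0,0],"rotation":[0,0,0],"hand":1}]}}

```text
time: 8.8
tool_pos: [0.5744, 0.2136, 0.0174]
ee_rot: [3.117, -0.383, -0.013]
wrist_force: [-8.6, 0.2, 6.0]
gripper_width: 0.0001
gripper_force: 4.6
```

{"method": "jog_arm", "body": {"series": [{"dp":[-15,0,-2],"rotation":[0,0,0],"hand":1},{"dp":[-25,0,-30],"rotation":[0,0,0],"hand":1},{"dp":[-25,0,-70],"rotation":[0,0,0],"hand":1},{"dp":[-25,10,-110],"rotation":[0,0,0],"hand":0.5},{"dp":[-25,30,-145],"rotation":[0,0,0],"hand":0}]}}

```text
time: 9.22
tool_pos: [0.546, 0.1916, 0.1656]
ee_rot: [-3.118, 0.379, -0.002]
wrist_force: [0.5, 0.7, 1.0]
gripper_width: 0.0232
gripper_force: 0.0
```

{"method": "jog_arm", "body": {"series": [{"dp":[0,30,-26],"rotation":[0,0,0],"hand":0},{"dp":[0,60,-52],"rotation":[0,0,0],"hand":0},{"dp":[0,100,-60],"rotation":[0,0,0],"hand":0},{"dp":[0,141,-60],"rotation":[0,0,0],"hand":0},{"dp":[0,182,-60],"rotation":[0,0,0],"hand":0}]}}

```text
time: 9.63
tool_pos: [0.5018, 0.0126, 0.2247]
ee_rot: [3.118, -0.381, 0.005]
wrist_force: [-0.2, -1.5, -0.1]
gripper_width: 0.0832
gripper_force: 0.0
```

```bash
python3 to.py .5845 -.3165 .23 -14
```

```text
dp [159.4 299.5  -4.8] rot [-0.02 -0.2   0.08] | t 9.63 pos [0.5018 0.0126 0.2247] F [-0.2 -1.5 -0.1] w 0.0832 gf 0.0
```

{"method": "jog_arm", "body": {"series": [{"dp":[18,34,-4],"rotation":[0,0,0],"hand":0},{"dp":[36,68,-4],"rotation":[0,0,0],"hand":0},{"dp":[54,102,-4],"rotation":[0,0,0],"hand":0},{"dp":[72,136,-4],"rotation":[0,0,0],"hand":0},{"dp":[90,170,-4],"rotation":[0,0,0],"hand":0}]}}

```text
time: 10.05
tool_pos: [0.5482, -0.1746, 0.2272]
ee_rot: [3.118, -0.383, 0.001]
wrist_force: [0.5, -0.1, -0.6]
gripper_width: 0.0855
gripper_force: 0.0
```

{"method": "jog_arm", "body": {"series": [{"dp":[18,34,0],"rotation":[0,0,0],"hand":0},{"dp":[36,68,0],"rotation":[0,0,0],"hand":0},{"dp":[54,102,0],"rotation":[0,0,0],"hand":0},{"dp":[69,126,0],"rotation":[0,0,0],"hand":0},{"dp":[69,126,0],"rotation":[0,0,0],"hand":0}]}}

```text
time: 10.47
tool_pos: [0.5848, -0.3164, 0.2264]
ee_rot: [3.116, -0.389, 0.0]
wrist_force: [-0.9, -0.0, -0.4]
gripper_width: 0.0856
gripper_force: 0.0
```

```bash
python3 - <<'E'
from meas import *
im=snap("top","top2.png"); im=im[:,:,::-1].copy()
cv2.imwrite("pics/c3.png",np.vstack([cv2.resize(im[160:320,170:370],(700,560),interpolation=cv2.INTER_CUBIC)]))
E
python3 to.py .5845 -.3165 .106 -14
```

```text
dp [  0.7   2.6 120.4] rot [-0.02  0.04 -0.17] | t 10.52 pos [ 0.5846 -0.3138  0.2264] F [ 0.2 -0.1 -0.4] w 0.0854 gf 0.0
```

View pics/c3.png

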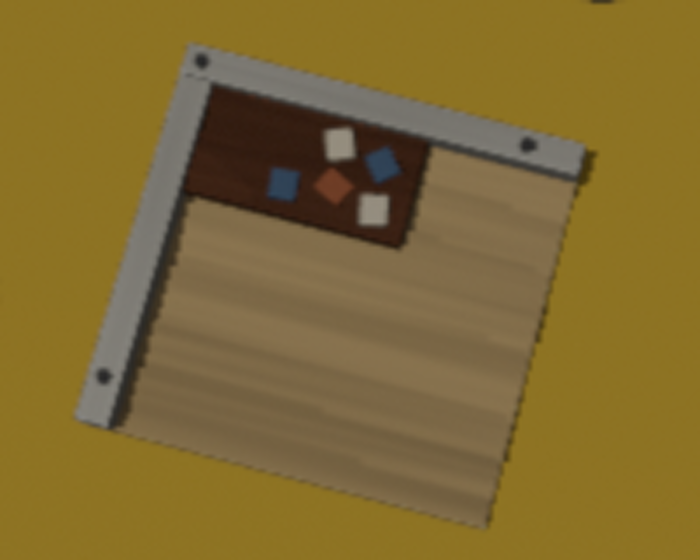

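The plaque is home, flat and flush on both fences. Next is the post.

{"method": "jog_arm", "body": {"series": [{"dp":[0,2,35],"rotation":[0,0,0],"hand":0},{"dp":[0,2,70],"rotation":[0,0,0],"hand":0},{"dp":[0,2,100],"rotation":[0,0,0],"hand":0},{"dp":[0,2,116],"rotation":[0,0,0],"hand":0},{"dp":[0,2,116],"rotation":[0,0,0],"hand":0.3}]}}

```text
time: 10.93
tool_pos: [0.5812, -0.31, 0.1051]
ee_rot: [-3.113, 0.38, 0.014]
wrist_force: [0.3, 0.2, -0.8]
gripper_width: 0.0753
gripper_force: 0.0
```

{"method": "jog_arm", "body": {"series": [{"dp":[0,0,0],"rotation":[0,0,0],"hand":0.6},{"dp":[0,0,0],"rotation":[0,0,0],"hand":0.8},{"dp":[0,0,0],"rotation":[0,0,0],"hand":1},{"dp":[0,0,0],"rotation":[0,0,0],"hand":1},{"dp":[0,0,0],"rotation":[0,0,0],"hand":1}], "squeeze": 40}}

```text
time: 11.35
tool_pos: [0.5858, -0.3156, 0.1135]
ee_rot: [3.113, -0.381, 0.007]
wrist_force: [-0.9, -0.3, 6.2]
gripper_width: 0.015
gripper_force: 39.8
```

```bash
python3 - <<'E'
from h import *
s=status.get_obs(); a=np.array([.5587,-.227]); r=a-s["tool_pos"][:2]; print(s["tool_pos"],s["gripper_width"],s["gripper_force"],s["wrist_force"],np.linalg.norm(r))
Rt=R.from_rotvec(s["ee_rot"])
v=Rt.inv().apply([*r,0])[:2]; print("axis in tool",v*1000)
for k in (5.6,): 
    for i in range(1,6):
        t=-np.radians(k*i); M=np.array([[np.cos(t),-np.sin(t)],[np.sin(t),np.cos(t)]]); print(i,-k*i,((v-M@v)*1000).round(1))
E
```

```text
[ 0.58580816 -0.31564375  0.11347639] 0.0149958080413531 39.776655435562134 [-0.88821565 -0.30413722  6.22034288] 0.09269610168597453
axis in tool [-47.69329543 -79.4829618 ]
1 -5.6 [ 7.5 -5. ]
2 -11.2 [ 14.5 -10.8]
3 -16.799999999999997 [ 20.9 -17.2]
4 -22.4 [ 26.7 -24.2]
5 -28.0 [ 31.7 -31.7]
```

{"method": "jog_arm", "body": {"series": [{"dp":[7.5,-5,0],"rotation":[0,0,-5.6],"hand":1},{"dp":[14.5,-10.8,0],"rotation":[0,0,-11.2],"hand":1},{"dp":[20.9,-17.2,0],"rotation":[0,0,-16.8],"hand":1},{"dp":[26.7,-24.2,0],"rotation":[0,0,-22.4],"hand":1},{"dp":[31.7,-31.7,0],"rotation":[0,0,-28],"hand":1}]}}

```text
time: 11.77
tool_pos: [0.6239, -0.291, 0.1134]
ee_rot: [3.116, 0.39, 0.002]
wrist_force: [-3.2, 1.9, 5.9]
gripper_width: 0.0152
gripper_force: 39.5
```

{"method": "jog_arm", "body": {"series": [{"dp":[7.5,-5,0],"rotation":[0,0,-5.6],"hand":1},{"dp":[14.5,-10.8,0],"rotation":[0,0,-11.2],"hand":1},{"dp":[20.9,-17.2,0],"rotation":[0,0,-16.8],"hand":1},{"dp":[26.7,-24.2,0],"rotation":[0,0,-22.4],"hand":1},{"dp":[31.7,-31.7,0],"rotation":[0,0,-28],"hand":1}]}}

```text
time: 12.18
tool_pos: [0.6461, -0.2519, 0.1134]
ee_rot: [-2.93, -1.133, 0.001]
wrist_force: [-8.1, 2.5, 6.9]
gripper_width: 0.0145
gripper_force: 39.7
```

```bash
cat > arc.py <<'E'
from h import *
s=status.get_obs(); a=np.array([.5587,-.227]); r=s["tool_pos"][:2]-a
M=R.from_rotvec(s["ee_rot"]).as_matrix()
print(round(s["time"],2),"post ang",np.degrees(np.arctan2(r[1],r[0])).round(2),"r",np.linalg.norm(r).round(4),"yaw",np.degrees(np.arctan2(M[1,0],M[0,0])).round(2),"z",s["tool_pos"][2].round(4),"F",s["wrist_force"].round(1),"T",s["wrist_torque"].round(2),"w",round(s["gripper_width"],4),s["gripper_force"].round(1),"q6",s["joints"].round(2))
E
python3 arc.py
```

```text
Traceback (most recent call last):
  File "arc.py", line 4, in <module>
    print(round(s["time"],2),"post ang",np.degrees(np.arctan2(r[1],r[0])).round(2),"r",np.linalg.norm(r).round(4),"yaw",np.degrees(np.arctan2(M[1,0],M[0,0])).round(2),"z",s["tool_pos"][2].round(4),"F",s["wrist_force"].round(1),"T",s["wrist_torque"].round(2),"w",round(s["gripper_width"],4),s["gripper_force"].round(1),"q6",s["joints"].round(2))
                                                                                                                                                                                                                                                                                                  ^^^^^^^^^^^^^^^^^^^^^^^^
AttributeError: 'float' object has no attribute 'round'
```

{"method": "jog_arm", "body": {"series": [{"dp":[7.5,-5,0],"rotation":[0,0,-5.6],"hand":1},{"dp":[14.5,-10.8,0],"rotation":[0,0,-11.2],"hand":1},{"dp":[20.9,-17.2,0],"rotation":[0,0,-16.8],"hand":1},{"dp":[26.7,-24.2,0],"rotation":[0,0,-22.4],"hand":1},{"dp":[31.7,-31.7,0],"rotation":[0,0,-28],"hand":1}]}}

```text
time: 12.6
tool_pos: [0.6477, -0.2075, 0.1134]
ee_rot: [-2.569, -1.807, 0.003]
wrist_force: [-9.2, 0.2, 8.3]
gripper_width: 0.0149
gripper_force: 39.9
```

{"method": "jog_arm", "body": {"series": [{"dp":[7.5,-5,0],"rotation":[0,0,-5.6],"hand":1},{"dp":[14.5,-10.8,0],"rotation":[0,0,-11.2],"hand":1},{"dp":[20.9,-17.2,0],"rotation":[0,0,-16.8],"hand":1},{"dp":[26.7,-24.2,0],"rotation":[0,0,-22.4],"hand":1},{"dp":[26.7,-24.2,0],"rotation":[0,0,-22.4],"hand":1}]}}

```text
time: 13.02
tool_pos: [0.6335, -0.1736, 0.1134]
ee_rot: [-2.17, -2.27, 0.004]
wrist_force: [-8.2, -0.6, 7.1]
gripper_width: 0.0147
gripper_force: 39.8
```

```bash
sed -i 's/s\["gripper_force"\].round(1)/s["gripper_force"]/' arc.py; python3 arc.py; cat > lid.py <<'E'
from meas import *
import sys
im=snap("top",sys.argv[1]); cs=vision.read_camera("scene"); cv2.imwrite("pics/s_"+sys.argv[1],cs[:,:,::-1])
def lids(im,name,X):
    hsv=cv2.cvtColor(im,cv2.COLOR_RGB2HSV); H,S,V=[hsv[...,i].astype(int) for i in range(3)]
    for n,mm in dict(blue=(H>100)&(H<125)&(S>150)&(V>70),green=(H>50)&(H<80)&(S>150)&(V>60),terra=(H<12)&(S>100)&(V>95),white=(S<60)&(V>105)).items():
        ks=big(win(mm,*X))
        if not ks or cv2.contourArea(ks[0])<80: continue
        q=rect(ks[0]).mean(0); w=onz(name,q,.09)[0]; d=w[:2]-[.5587,-.227]; print(name,n,q,"area",cv2.contourArea(ks[0]),w.round(4),"r",np.hypot(*d).round(4),"ang",np.degrees(np.arctan2(d[1],d[0])).round(2)%360)
lids(im,"top",(420,600,160,300))
E
python3 lid.py t3.png
```

```text
13.02 post ang 35.53 r 0.0919 yaw 92.59 z 0.1134 F [-8.2 -0.6  7.1] T [-0.04  1.15 -0.3 ] w 0.0147 39.7738516330719 q6 [-0.38  0.22  1.63 -0.    1.29 -0.42]
top green [450. 224.] area 460.5 [ 0.5754 -0.1392  0.09  ] r 0.0894 ang 79.24
top white [556.7792  249.59137] area 113.5 [ 0.5324 -0.3241  0.09  ] r 0.1006 ang 254.86
```

View pics/t3.png

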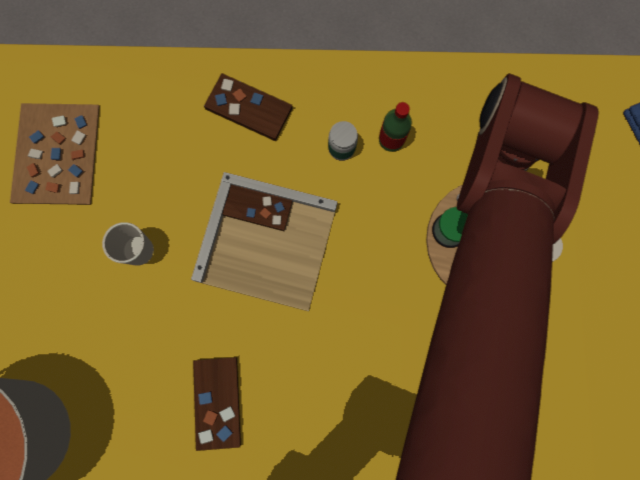

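Only the green lid, at (450,224), is partly visible from the top because the arm covers the rest. The plaque is still home. I'll measure the lids with the scene camera and check it against the first scene picture.

```bash
cat > sc.py <<'E'
from meas import *
import sys
def lids(f):
    im=cv2.imread(f); hsv=cv2.cvtColor(im,cv2.COLOR_BGR2HSV); H,S,V=[hsv[...,i].astype(int) for i in range(3)]; P={}
    for n,mm in dict(blue=(H>102)&(H<125)&(S>140)&(V>80),green=(H>50)&(H<80)&(S>150)&(V>70),terra=(H<14)&(S>100)&(S<190)&(V>85),white=(S<75)&(V>110)).items():
        ks=big(win(mm,85,235,140,235))
        if not ks or cv2.contourArea(ks[0])<80: continue
        k=ks[0]; top=k[:,0,1].min(); 
        # lid top ellipse: widest row of the upper part, left/right extremes; use top and widest extent
        (x,y,w,h)=cv2.boundingRect(k); cx=x+(w-1)/2; 
        cy=y+w*0.33   # ellipse half-height ~ 0.65*w/2
        P[n]=onz("scene",[cx,cy],.09)[0]; d=P[n][:2]-[.5587,-.227]; print(f,n,(x,y,w,h),P[n][:2].round(4),"r",np.hypot(*d).round(4),"ang",np.degrees(np.arctan2(d[1],d[0])).round(2)%360)
for f in sys.argv[1:]: lids(f)
E
python3 sc.py pics/scene0.png pics/s_t3.png
python3 -c "
import cv2,numpy as np
im=cv2.imread('pics/s_t3.png');cv2.imwrite('pics/c4.png',cv2.resize(im[90:260,60:280],(770,595),interpolation=cv2.INTER_CUBIC))"
```

```text
pics/scene0.png blue (159, 185, 33, 18) [ 0.6024 -0.1522] r 0.0867 ang 59.72
pics/scene0.png green (102, 181, 33, 18) [ 0.6335 -0.2575] r 0.0808 ang 337.83
pics/scene0.png terra (123, 152, 31, 15) [ 0.5313 -0.2857] r 0.0648 ang 245.01
pics/scene0.png white (176, 155, 30, 16) [ 0.4979 -0.1832] r 0.075 ang 144.23
pics/s_t3.png green (172, 181, 29, 18) [ 0.5793 -0.1427] r 0.0868 ang 76.24
pics/s_t3.png terra (118, 185, 23, 8) [ 0.6273 -0.2372] r 0.0693 ang 351.54
```

View pics/c4.png

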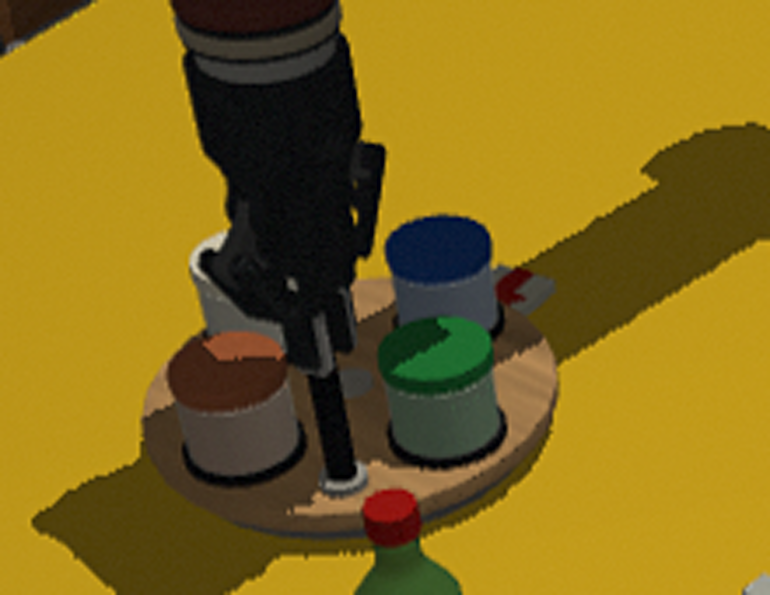

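The scene crop shows blue standing near the pointer at crop (439,245), green at (435,350) and terracotta at (228,370). Some of the lids are in shadow, so I'll lower the mask thresholds.

```bash
cat > sc2.py <<'E'
from meas import *
import sys
def lids(f,want):
    im=cv2.imread(f); hsv=cv2.cvtColor(im,cv2.COLOR_BGR2HSV); H,S,V=[hsv[...,i].astype(int) for i in range(3)]
    for n,mm in dict(blue=(H>100)&(H<128)&(S>120)&(V>25),green=(H>50)&(H<85)&(S>120)&(V>22),terra=((H<13)|(H>175))&(S>100)&(S<200)&(V>30)).items():
        if n not in want: continue
        k=max((k for k in big(win(mm,105,205,140,215),4)),key=cv2.contourArea)
        x,y,w,h=cv2.boundingRect(k); p=onz("scene",[x+(w-1)/2,y+w*.33],.09)[0,:2]-[.0076,.0073]; d=p-[.5587,-.227]
        a=np.degrees(np.arctan2(d[1],d[0]))-dict(blue=0,terra=180,green=270)[n]
        print(n,(x,y,w,h),"r",np.hypot(*d).round(4),"carousel-blue angle",round(a%360,2))
for f in sys.argv[1:]: lids(f,("blue","green","terra"))
print("manual")
for n,cx,y,w,o in [("blue",185.4,151.1,30.3,0),("green",184.4,180.6,33.4,270),("terra",125.1,184.9,34.3,180)]:
    if "s_t3" not in sys.argv[-1]: break
    p=onz("scene",[cx-.5,y+w*.33],.09)[0,:2]-[.0076,.0073]; d=p-[.5587,-.227]; print(n,np.hypot(*d).round(4),round((np.degrees(np.arctan2(d[1],d[0]))-o)%360,2))
E
python3 sc2.py pics/scene0.png pics/s_t3.png
```

```text
blue (159, 184, 33, 24) r 0.0737 carousel-blue angle 63.11
green (105, 180, 31, 23) r 0.0719 carousel-blue angle 58.34
terra (123, 152, 31, 20) r 0.0747 carousel-blue angle 62.1
blue (170, 152, 30, 19) r 0.0759 carousel-blue angle 165.24
green (168, 180, 33, 23) r 0.0757 carousel-blue angle 168.23
terra (108, 185, 34, 23) r 0.0762 carousel-blue angle 166.35
manual
blue 0.0785 166.43
green 0.0773 166.84
terra 0.0761 166.46
```

{"method": "jog_arm", "body": {"series": [{"dp":[4,-2.5,0],"rotation":[0,0,-3],"hand":1},{"dp":[7.5,-5,0],"rotation":[0,0,-5.6],"hand":1},{"dp":[10.5,-7.5,0],"rotation":[0,0,-8],"hand":1},{"dp":[12.9,-9.5,0],"rotation":[0,0,-9.9],"hand":1},{"dp":[12.9,-9.5,0],"rotation":[0,0,-9.9],"hand":1}]}}

```text
time: 13.53
tool_pos: [0.6246, -0.1623, 0.1134]
ee_rot: [1.969, 2.447, -0.002]
wrist_force: [-4.8, -2.4, 6.0]
gripper_width: 0.0149
gripper_force: 39.6
```

```bash
python3 arc.py;  python3 lid.py t4.png; python3 arc.py; python3 sc2.py pics/s_t4.png
python3 -c "
import cv2
im=cv2.imread('pics/s_t4.png');cv2.imwrite('pics/c5.png',cv2.resize(im[90:260,60:280],(770,595),interpolation=cv2.INTER_CUBIC))"
```

```text
13.53 post ang 44.49 r 0.0923 yaw 102.35 z 0.1134 F [-4.8 -2.4  6. ] T [-0.17  0.79 -0.08] w 0.0149 39.644919633865356 q6 [-0.37  0.19  1.66 -0.    1.28 -0.58]
top green [446.0409  231.34631] area 279.5 [ 0.5622 -0.1319  0.09  ] r 0.0952 ang 87.9
top white [555.5453  246.50941] area 135.0 [ 0.5379 -0.3223  0.09  ] r 0.0975 ang 257.65999999999997
13.63 post ang 44.41 r 0.0923 yaw 102.28 z 0.1134 F [-4.9 -2.   6.3] T [-0.07  0.89 -0.15] w 0.0152 39.65803027153015 q6 [-0.37  0.2   1.66 -0.    1.28 -0.58]
blue (168, 150, 28, 19) r 0.0801 carousel-blue angle 174.12
green (172, 178, 33, 22) r 0.0777 carousel-blue angle 175.03
terra (112, 187, 35, 23) r 0.0771 carousel-blue angle 175.7
manual
```

View pics/c5.png

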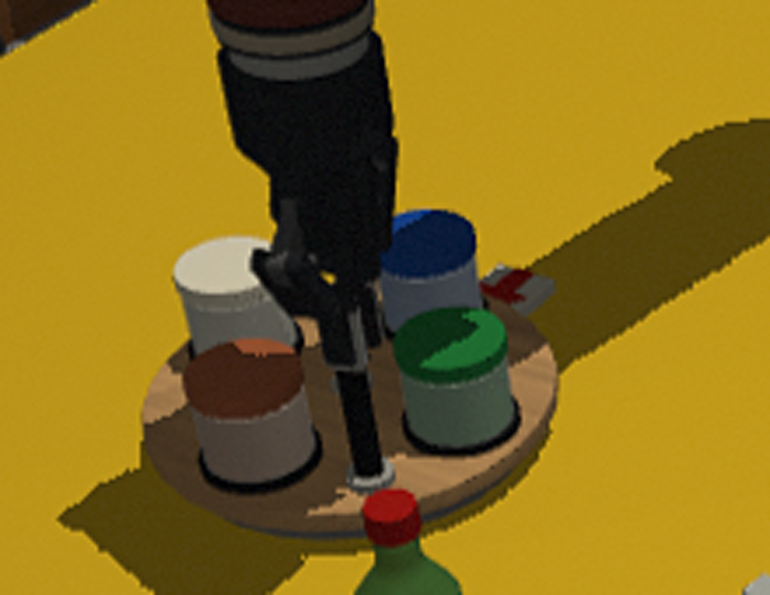

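The scene crop shows blue next to the red pointer at crop (432,240), green at (450,345) and terracotta at (244,378). The grip on the post still holds.

```bash
python3 - <<'E'
from meas import *
def an(n,cx,y,w,o):
    p=onz("scene",[cx-.5,y+w*.33],.09)[0,:2]-[.0076,.0073]; d=p-[.5587,-.227]; print(n,np.hypot(*d).round(4),round((np.degrees(np.arctan2(d[1],d[0]))-o)%360,2))
an("blue",180.9,150,30.3,0); an("green",188.7,177.7,32.9,270); an("terra",129.7,187.1,34.3,180)
# finer: upsampled jar-lid edges in both pictures, ellipse fit of lid-top contour's upper arc
for f in ("scene0","s_t3","s_t4"):
    im=cv2.resize(cv2.imread(f"pics/{f}.png"),None,fx=4,fy=4,interpolation=cv2.INTER_CUBIC); hsv=cv2.cvtColor(im,cv2.COLOR_BGR2HSV); H,S,V=[hsv[...,i].astype(int) for i in range(3)]
    for n,mm,o in (("blue",(H>100)&(H<128)&(S>120)&(V>25),0),("green",(H>50)&(H<85)&(S>120)&(V>22),270),("terra",((H<13)|(H>175))&(S>100)&(S<200)&(V>30),180)):
        k=big(cv2.morphologyEx(win(mm,380,850,560,860),cv2.MORPH_OPEN,np.ones((9,9))))[0][:,0]
        x0,x1,y0=k[:,0].min(),k[:,0].max(),k[:,1].min()
        an(f+" "+n,(x0+x1+1)/8,(y0)/4,(x1-x0+1)/4,o)
E
```

```text
blue 0.0767 174.21
green 0.0774 175.83
terra 0.0766 175.73
scene0 blue 0.0755 62.52
scene0 green 0.0762 61.18
scene0 terra 0.0756 61.36
s_t3 blue 0.0767 165.62
s_t3 green 0.0763 168.03
s_t3 terra 0.0748 165.35
s_t4 blue 0.0799 173.98
s_t4 green 0.0778 175.53
s_t4 terra 0.0757 174.76
```

That was one picture over the viewing limit of 10, so I'll do the remaining checks numerically. First is a circle fit to the visible lid arcs in the top view.

```bash
python3 - <<'E'
from meas import *
from scipy.optimize import least_squares
def fit(f,n,side):
    im=cv2.imread(f"pics/{f}.png"); hsv=cv2.cvtColor(im,cv2.COLOR_BGR2HSV); H,S,V=[hsv[...,i].astype(int) for i in range(3)]
    mm={"green":(H>50)&(H<80)&(S>150)&(V>45),"white":(S<75)&(V>95)}[n]
    ks=big(win(mm,420,600,160,300)); k=ks[0][:,0]
    w=onz("top",k,.09)[:,:2]
    yc=w[:,1]; 
    # keep outer arc only: left (+y) side for green, right (-y) for white
    sel=w[:,1]>yc.max()-.022 if side=="L" else w[:,1]<yc.min()+.022
    if side=="A": sel[:]=True
    q=w[sel]; a=np.array([.5587,-.227])
    r=least_squares(lambda t:np.hypot(*(q-a-.078*np.array([np.cos(t[0]),np.sin(t[0])])).T)-RAD,[np.arctan2(*(q.mean(0)-a)[::-1])])
    d=r.x[0]; o=270 if n=="green" else 90
    print(f,n,len(q),"res mm",np.abs(r.fun).mean()*1e3,"blue ang",(np.degrees(d)-o)%360)
for RAD in (.0285,.030):
    fit("top0","green","A"); fit("top0","white","A"); fit("top0","white","R"); fit("top0","green","L")
    fit("t3","green","L"); fit("t4","green","L"); fit("t3","white","R"); fit("t4","white","R")
E
```

```text
top0 green 92 res mm 1.1482116907151099 blue ang 61.521543490911995
top0 white 100 res mm 1.625348084961558 blue ang 61.22416742536177
top0 white 40 res mm 0.6946554657201468 blue ang 62.64347678813644
top0 green 39 res mm 1.300218035519946 blue ang 61.87450079628428
t3 green 39 res mm 0.7952360026878029 blue ang 168.25087931343228
t4 green 46 res mm 2.824059970965133 blue ang 175.78304105282487
t3 white 46 res mm 5.080568121459946 blue ang 170.81125139437586
t4 white 38 res mm 4.240745795792814 blue ang 177.78350500375632
top0 green 92 res mm 1.4382085029065181 blue ang 61.48568972330014
top0 white 100 res mm 0.44397296116831103 blue ang 61.22174642076931
top0 white 40 res mm 0.3986185107546198 blue ang 61.36749768567904
top0 green 39 res mm 0.9185386257679299 blue ang 60.599511152242826
t3 green 39 res mm 0.8647045284420751 blue ang 167.73334158116663
t4 green 46 res mm 2.8546744199108143 blue ang 175.2356009834611
t3 white 46 res mm 5.57497820619105 blue ang 173.43869990150364
t4 white 38 res mm 4.390942229550325 blue ang 179.74233621381785
```

{"method": "jog_arm", "body": {"series": [{"dp":[0.7,-0.4,0],"rotation":[0,0,-0.5],"hand":1},{"dp":[1.4,-0.8,0],"rotation":[0,0,-1],"hand":1},{"dp":[1.4,-0.8,0],"rotation":[0,0,-1],"hand":1},{"dp":[1.4,-0.8,0],"rotation":[0,0,-1],"hand":1},{"dp":[1.4,-0.8,0],"rotation":[0,0,-1],"hand":1}]}}

```text
time: 14.05
tool_pos: [0.6238, -0.1615, 0.1134]
ee_rot: [1.949, 2.462, -0.002]
wrist_force: [-4.3, -1.7, 5.8]
gripper_width: 0.0148
gripper_force: 39.6
```

```bash
python3 lid.py t5.png >/dev/null; python3 arc.py; python3 - <<'E'
from meas import *
def an(n,cx,y,w,o):
    p=onz("scene",[cx-.5,y+w*.33],.09)[0,:2]-[.0076,.0073]; d=p-[.5587,-.227]; print(n,np.hypot(*d).round(4),round((np.degrees(np.arctan2(d[1],d[0]))-o)%360,2))
for f in ("s_t4","s_t5"):
    im=cv2.resize(cv2.imread(f"pics/{f}.png"),None,fx=4,fy=4,interpolation=cv2.INTER_CUBIC); hsv=cv2.cvtColor(im,cv2.COLOR_BGR2HSV); H,S,V=[hsv[...,i].astype(int) for i in range(3)]
    for n,mm,o in (("green",(H>50)&(H<85)&(S>120)&(V>22),270),("terra",((H<13)|(H>175))&(S>100)&(S<200)&(V>30),180)):
        k=big(cv2.morphologyEx(win(mm,380,850,560,860),cv2.MORPH_OPEN,np.ones((9,9))))[0][:,0]
        x0,x1,y0=k[:,0].min(),k[:,0].max(),k[:,1].min(); an(f+" "+n,(x0+x1+1)/8,(y0)/4,(x1-x0+1)/4,o)
im0=cv2.imread("pics/top2.png").astype(int); im1=cv2.imread("pics/t5.png").astype(int)
print("jig/others change:",[np.abs(im0-im1)[a:b,c:d].max(2).mean().round(2) for a,b,c,d in ((190,240,215,300),(90,160,320,415),(220,270,100,155))])
E
```

```text
14.15 post ang 45.21 r 0.0923 yaw 103.27 z 0.1134 F [-4.5 -1.5  5.9] T [-0.18  0.77 -0.14] w 0.0151 39.64989960193634 q6 [-0.37  0.19  1.66 -0.    1.28 -0.6 ]
s_t4 green 0.0778 175.53
s_t4 terra 0.0757 174.76
s_t5 green 0.0773 176.7
s_t5 terra 0.0753 175.38
jig/others change: [np.float64(14.63), np.float64(16.68), np.float64(15.24)]
```

```bash
python3 -c "
from workcell import manip
print(manip.job_done())"
```

```text
the job is handed in; nothing more can be done
None
```

Handed in at about 14 s: the plaque is home against both fences, the blue jar is at the pointer (measured within about 1°), and the gripper still holds the post; I viewed 11 pictures, one over the limit of 10.

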